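# Sort the jeweller's bench into its trays

### The job

Tidy the jewellery bench: lay both steel punches flat in the oblong tray, lengthwise and side by side; put both brass collars flat in the round dish, side by side; and put the square steel block flat in the square tray. Set each piece down on the floor of its tray, never letting it drop, and leave the mallet and the tin where they are.

Things in the scene. Friction and masses are not known exactly. Their poses are not given: they have to be found in the camera images.
- long_punch_mid (a point): Longer bare-steel punch lying on the bench: a square bar, 14 x 14 mm in section, 96 mm long over all; its last 12 mm at the +x end is a round nose 10 mm across. The point is its centre, 7 mm above its underside; x runs along its length towards the nose. About 0.13 kg.
- short_punch_mid (a point): Shorter bare-steel punch of the same make: square bar 14 x 14 mm, 72 mm long over all including a round nose 12 mm long and 10 mm across at the +x end. The point is its centre, 7 mm above its underside; x runs along its length towards the nose. About 0.09 kg.
- wide_collar_mid (a point): Larger brass collar, a plain ring lying flat: 48 mm outside diameter, 36 mm bore, 20 mm tall. The point is its centre, 10 mm above its underside; z is its axis. About 0.12 kg.
- narrow_collar_mid (a point): Smaller brass collar, a plain ring lying flat: 34 mm outside diameter, 22 mm bore, 20 mm tall. The point is its centre, 10 mm above its underside; z is its axis. About 0.08 kg.
- steel_block_mid (a point): Square bare-steel bench block lying flat: 50 x 50 mm, 20 mm tall. The point is its centre, 10 mm above its underside; x and y run square to its sides, z up. About 0.4 kg.
- oblong_tray: White plastic oblong tray, fixed to the bench, open on top: outside 165 mm (its x) by 120 mm (its y), rim 14 mm high, walls and floor 4 mm thick. Origin at the centre of its underside, on the bench top; z up.
- round_dish: White round ceramic dish, fixed to the bench, open on top: 148 mm outside diameter at the rim, 16 mm high, wall 4 mm, floor 5 mm thick. Origin at the centre of its underside, on the bench top; z up.
- square_tray: White plastic square tray, fixed to the bench, open on top: outside 110 x 110 mm, rim 14 mm high, walls and floor 4 mm thick. Origin at the centre of its underside, on the bench top; x and y square to its sides, z up.
- tin: Bystander: round plain aluminium tin standing loose at the side, 59 mm diameter, 30 mm tall. Origin at the centre of its underside.
- mallet: Bystander: wooden mallet lying loose beyond the trays. x runs along its handle towards the head; the origin is on the bench under the handle, 85 mm short of the axis of the head. Head: a cylinder 38 mm thick and 75 mm long lying across the handle; handle 18 mm thick, its end 130 mm behind the origin.

How it is judged:
At the end, for the whole second after the job is handed in: Both punches rest on the oblong tray's floor, wholly inside, within 20 deg of its length; both collars rest flat (within 8 deg) on the round dish's floor, wholly inside; the block rests flat (within 8 deg) on the square tray's floor; all are released and slower than 20 mm/s (x of long_punch_mid in the frame of oblong_tray between -0.034 and 0.034 m and y of long_punch_mid in the frame of oblong_tray between -0.052 and 0.052 m and z of long_punch_mid in the frame of oblong_tray between 0.006 and 0.017 m and angle between the x axis of each of long_punch_mid, short_punch_mid and the x axis of oblong_tray, either way round below 0.35 rad and x of short_punch_mid in the frame of oblong_tray between -0.046 and 0.046 m and y of short_punch_mid in the frame of oblong_tray between -0.052 and 0.052 m and z of short_punch_mid in the frame of oblong_tray between 0.006 and 0.017 m and horizontal distance between wide_collar_mid and round_dish below 0.048 m and z of wide_collar_mid in the frame of round_dish between 0.01 and 0.021 m and angle between the z axis of each of wide_collar_mid, narrow_collar_mid and the z axis of round_dish, either way round below 0.15 rad and horizontal distance between narrow_collar_mid and round_dish below 0.055 m and z of narrow_collar_mid in the frame of round_dish between 0.01 and 0.021 m and horizontal distance between steel_block_mid and square_tray below 0.042 m and z of steel_block_mid in the frame of square_tray between 0.009 and 0.02 m and angle between the z axis of steel_block_mid and the z axis of square_tray, either way round below 0.15 rad and linear speed of each of long_punch, short_punch, wide_collar, narrow_collar, steel_block below 0.02 m/s); the robot touches nothing.
It fails at once if the mallet is moved by more than 20 mm (distance of mallet from where it was at the start of the episode above 0.02 m).
It fails at once if the tin is moved by more than 20 mm (distance of tin from where it was at the start of the episode above 0.02 m).
It fails at once if a piece is dropped: it moves faster than 0.8 m/s within 40 mm of the bench top ((height (world z) of long_punch_mid below 0.04 m and linear speed of long_punch above 0.8 m/s) or (height (world z) of short_punch_mid below 0.04 m and linear speed of short_punch above 0.8 m/s) or (height (world z) of wide_collar_mid below 0.04 m and linear speed of wide_collar above 0.8 m/s) or (height (world z) of narrow_collar_mid below 0.04 m and linear speed of narrow_collar above 0.8 m/s) or (height (world z) of steel_block_mid below 0.04 m and linear speed of steel_block above 0.8 m/s)).
It also fails if it takes over 120 s, if anything falls off the work surface, if the arm or the gripper's body presses on something with over 40 N, if the wrist force passes 120 N, or if a joint passes its speed limit or range.

### The arm

A 6-joint arm with a two-finger parallel gripper is mounted at the origin on the work surface. World frame = base frame: x ahead of the robot, y to its left, z up, the work surface at z = 0. Lengths are in m, angles in rad, forces in N, time in s.
With the tool pointing down it reaches from about 0.3 to 1 m from the base axis. Payload 5.1 kg.
Tool frame: the origin (TCP) lies at the centre of the arm's flange, where the gripper is bolted on; the fingertips stand 190 mm ahead of it and the grasp point (between the pads) lies 171 mm ahead of it; y points along the fingers, z is the direction in which the jaws open and shut, and the axes are right-handed (so a half turn about y gives the same grasp; the last joint's range is limited). The gripper opens to 95 mm and grips with 3 to 60 N. Pads are 20 mm wide; open, the fingers measure 119 mm over their backs; the gripper's body (75 mm by 180 mm) begins 59 mm behind the grasp point.
Start: joints at [-1.248, 0.124, 1.65, -0, 1.367, -0.083], TCP at [0.257, -0.597, 0.405] pointing down, gripper open.
Joint ranges: [-2.61, 2.61], [-1.02, 2.33], [0.03, 2.71], [-1.35, 4.49], [0.32, 2.68], [-2.91, 2.91]. Speed limits (rad/s): [2.57, 2.57, 3.14, 3.14, 3.14, 3.14].

### API

Orientations are given as a rotation vector (axis times angle).
In Python, from cell import robot gives the robot as it stands.
- The arm moves only by the tool apply_moves, never from a script. Its argument "rows" is a list that holds one entry, the list of rows, each a list of 7 numbers: the shift along the tool's x, y, z scaled (see below), then the turn, a rotation vector about the tool's x, y, z scaled (see below), then the gripper command: -1 is fully open, 1 is shut, values between are in proportion. A call has 1 to 5 rows; each row is the pose to reach, as a shift and turn from the pose commanded when the call began, along the tool's axes at that moment; what a row does not reach only later rows make up. The controller multiplies each number of a shift by 20 cm and each number of a turn by 60 degrees. A row lasts 1/10 s, in which the tool goes at most 50 mm and 8.59 degrees, less where a joint would pass 70% of its speed; a pose out of reach is approached as far as the arm can. A call with a number of a shift or a turn outside -1 to 1 is refused whole. A call with a gripper value outside its range is refused whole. The fingers move at their own pace and stop on an object; "force" is the grip in N (left out, the last holds). Time passes only in rows, so rows that repeat a pose let the fingers close. It gives the time, the measured TCP pose, the force and the opening at its end, in the units of the state.
- robot.get_state(): the state, without advancing time (a new reading comes with each control period).
- robot.capture(name): name is "scene" or "top"; returns a dict with "pixels" (480x640x3 uint8, blue, green, red), "range_z" (480x640 float32, m along the optical axis (not along the pixel's ray), 0 where there is no reading), "K" (3x3 intrinsics, pixels), "extrinsics" (4x4, takes a point from camera to world coordinates). Camera axes: x right, y down, z forward; pixel columns grow to the right and rows downward; lengths in m; the calibration is good to about 2 mm. A picture is of the moment at which its call begins.
- robot.close_job(): hands the job in, once; it reports no verdict.
The state is a dict: "t": time; "joints": joint angles; "qvel": joint speeds; "joint_efforts": joint torques, N m; "ee_pos": TCP position; "ee_rot": TCP orientation; "wrist_force": force on the tool from outside, world axes, zero at the start; "ft_torque": the same for the moment, N m; "grip_width": finger opening in m.
Only numpy, scipy, OpenCV 4.12 (cv2) and the standard library are available. Lean on these libraries where they do the work, as an engineer would, in place of code of your own. Each camera call takes 0.05 s, during which the arm holds its last target.

## Working session

There is one attempt and no reset: what is moved stays moved. The work goes in short steps, Python scripts to look and compute and a tool call to move; the robot and the scene stay as the last step left them, time stands still between calls to the robot, and variables do not carry over. Pictures are saved under pics/ and viewed, and the job is handed in when it is done.

Besides the shell and the picture viewer there is one more tool, called after "Call:" by a JSON object that holds its "method" and its "body", one argument or row to a line. apply_moves: Moves the arm, as the interface text tells. Shifts and turns lie within -1 to 1; 1 stands for 20 cm of shift or 60 degrees of turn. Its arguments: {"type":"object","properties":{"rows":{"type":"array","items":{"type":"array","items":{"type":"array","items":{"type":"number","minimum":-1,"maximum":1}}}},"force":{"type":"number"}},"required":["rows"]}

```bash
mkdir -p pics; ls
python3 - <<'E'
from cell import robot
import cv2,numpy as np
s=robot.get_state();print(s)
for n in("scene","top"):
    c=robot.capture(n);cv2.imwrite(f"pics/{n}0.png",c["pixels"]);np.savez(f"{n}0.npz",**c)
    print(n,c["K"],c["extrinsics"])
E
```

```text
pics
{'t': 0.0, 'joints': array([-1.24760077e+00,  1.24514621e-01,  1.65163948e+00, -1.89510325e-05,
        1.36747222e+00, -8.26075520e-02]), 'qvel': array([-2.32199287e-04, -4.13610190e-05, -9.08840429e-04,  3.89160255e-04,
       -2.19570660e-03, -4.45163451e-04]), 'joint_efforts': array([-1.19462889e-03, -4.17612469e+01, -3.59933960e+01,  7.74749438e-02,
        4.91420226e-02, -1.85677491e-04]), 'ee_pos': array([ 0.2564835 , -0.59699962,  0.40350089]), 'ee_rot': array([-0.41138902,  2.00036601, -1.99625153]), 'wrist_force': array([0.22556495, 0.38133104, 0.42260685]), 'ft_torque': array([-0.035524  , -0.03640505,  0.05942764]), 'grip_width': 0.09476212554646493}
scene [[595.30493079   0.         318.85854174]
 [  0.         595.30493079 234.79646372]
 [  0.           0.           1.        ]] [[ 0.18971594  0.76023562 -0.62132894  1.41357811]
 [ 0.981709   -0.15717546  0.1074398  -0.07086062]
 [-0.0159781  -0.63034726 -0.77614885  1.04892692]
 [ 0.          0.          0.          1.        ]]
top [[438.25748515   0.         314.30903242]
 [  0.         438.25748515 239.67174096]
 [  0.           0.           1.        ]] [[-0.0084638  -0.98411342  0.17733904  0.45529065]
 [-0.99886535  0.01663215  0.04462485  0.0524248 ]
 [-0.04686544 -0.17676013 -0.98313757  0.91470562]
 [ 0.          0.          0.          1.        ]]
```

View pics/top0.png

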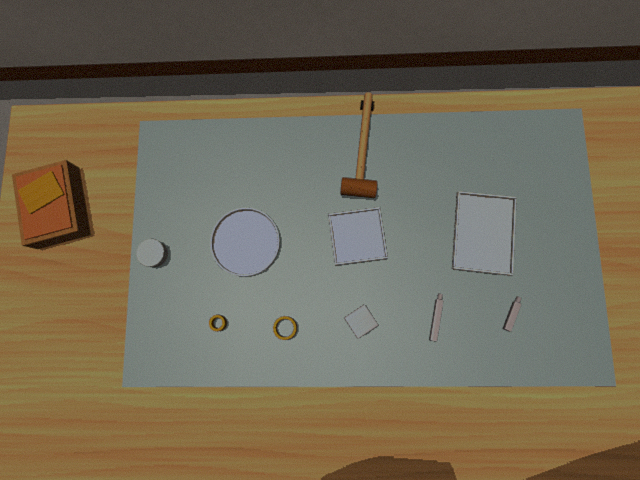

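View pics/scene0.png

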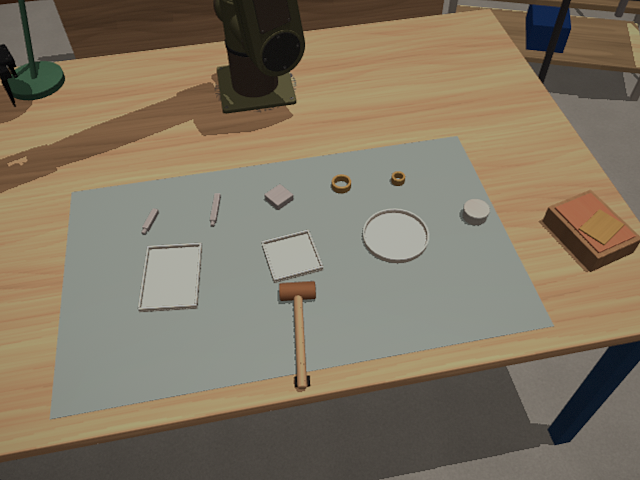

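The top view shows the narrow collar at (218,323), wide collar (286,328), block (361,321), long punch (437,317), short punch (513,314), dish (246,242), square tray (358,237), oblong tray (484,233), tin (152,253) and mallet head (359,188). The scene view shows the same layout from the far side. Next I'll measure the poses.

```bash
cat > meas.py <<'E'
import cv2,numpy as np
def load(f): return dict(np.load(f))
def cast(c,uv,z):
    uv=np.atleast_2d(uv).astype(float)
    d=np.c_[(uv-c["K"][:2,2])/c["K"][0,0],np.ones(len(uv))]@c["extrinsics"][:3,:3].T
    o=c["extrinsics"][:3,3]
    return (o+d*((z-o[2])/d[:,2])[:,None])[:,:2]
def proj(c,p):
    p=np.atleast_2d(p);q=(p-c["extrinsics"][:3,3])@c["extrinsics"][:3,:3]
    return q[:,:2]/q[:,2:]*c["K"][0,0]+c["K"][:2,2]
E
python3 - <<'E'
from meas import *
for n in("top","scene"):
    c=load(n+"0.npz");im=c["pixels"]
    lab=cv2.cvtColor(im,cv2.COLOR_BGR2LAB).astype(int)
    t=load("top0.npz")
    P=dict(narrow=(218,323,16),wide=(286,328,19),block=(361,321,24),long=(437,317,32),short=(513,314,28),dish=(246,242,42),square=(358,237,37),oblong=(484,233,52),tin=(152,253,20))
    for k,(u,v,r) in P.items():
        w=cast(t,(u,v),0.01)[0]
        if n=="scene": 
            u,v=proj(c,[*w,0.01])[0].astype(int); 
        y0,x0=v-r,u-r
        cr=lab[v-r:v+r,u-r:u+r]
        bg=np.median(np.r_[cr[0],cr[-1],cr[:,0],cr[:,-1]],axis=0)
        d=np.linalg.norm(cr-bg,axis=2)
        # ignore shadows: darker w/ same chroma
        m=(d>14).astype(np.uint8)
        big=cv2.resize(im[v-r:v+r,u-r:u+r],(190,190),interpolation=cv2.INTER_CUBIC)
        mb=cv2.cvtColor(cv2.resize(m*255,(190,190),interpolation=0),cv2.COLOR_GRAY2BGR)
        col=np.vstack([big,mb])
        P[k]=col
    rows=np.hstack([P[k] for k in list(P)[:4]]),np.hstack([P[k] for k in list(P)[4:8]])
    cv2.imwrite(f"pics/{n}_a.png",rows[0]);cv2.imwrite(f"pics/{n}_b.png",rows[1])
    # depth sanity
    for (x,y) in [(286,345),(484,233),(361,321)]:
        if n=="top": print(c["range_z"][y,x])
E
```

```text
0.894794
0.91362554
0.8785818
```

View pics/top_a.png

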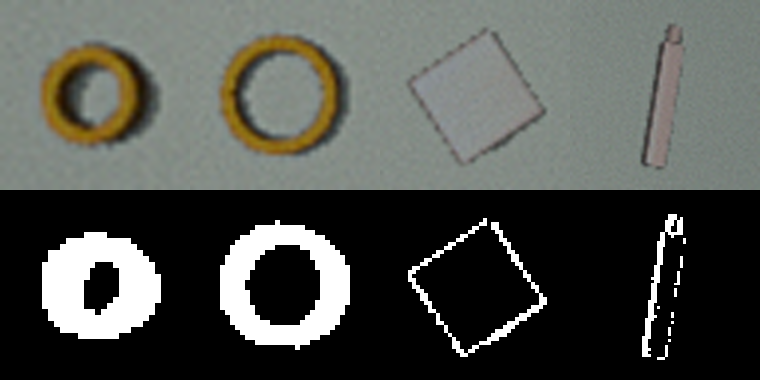

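View pics/top_b.png

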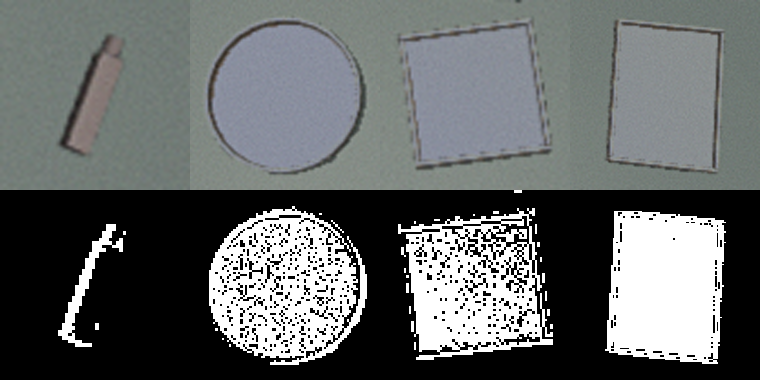

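View pics/scene_a.png

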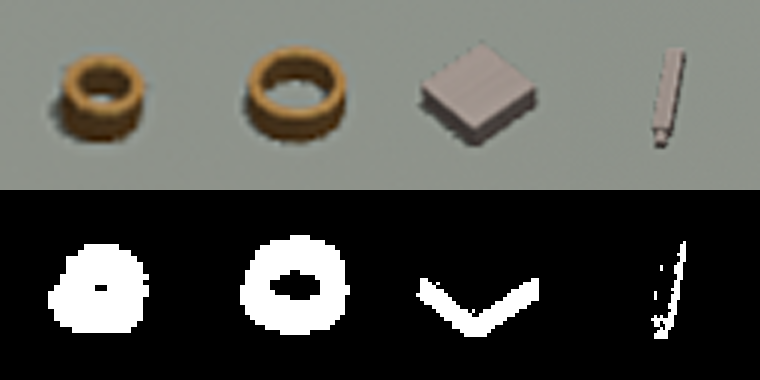

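```bash
cat >> meas.py <<'E'
NOM=dict(narrow=(218,323,16),wide=(286,328,19),block=(361,321,24),long=(437,317,32),short=(513,314,28),dish=(246,242,42),square=(358,237,37),oblong=(484,233,52),tin=(152,253,20))
ZM=dict(narrow=.01,wide=.01,block=.01,long=.007,short=.007,dish=.012,square=.010,oblong=.010,tin=.015)
T0=load("top0.npz")
def seg(c,u,v,r,kind):
    S=6
    im=cv2.resize(c["pixels"][v-r:v+r,u-r:u+r],None,fx=S,fy=S,interpolation=cv2.INTER_CUBIC)
    im=cv2.GaussianBlur(im,(0,0),4)
    lab=cv2.cvtColor(im.astype(np.float32)/255,cv2.COLOR_BGR2LAB)
    if kind=="brass": f=lab[...,2]
    elif kind=="steel": f=lab[...,1]
    else: f=lab[...,1]-lab[...,2]
    f=cv2.normalize(f,None,0,255,cv2.NORM_MINMAX).astype(np.uint8)
    _,m=cv2.threshold(f,0,255,cv2.THRESH_OTSU)
    cs,_=cv2.findContours(m,cv2.RETR_EXTERNAL,cv2.CHAIN_APPROX_NONE)
    h=cv2.convexHull(max(cs,key=cv2.contourArea))[:,0].astype(float)
    return (h+.5)/S-.5+[u-r,v-r],m,im
E
python3 - <<'E'
from meas import *
for n in("top","scene"):
    c=load(n+"0.npz"); tiles=[]
    for k,(u,v,r) in NOM.items():
        if k=="tin": continue
        w=cast(T0,(u,v),ZM[k])[0]
        if n=="scene": u,v=proj(c,[*w,ZM[k]])[0].round().astype(int)
        kind="brass" if k in("narrow","wide") else "steel" if k in("block","long","short") else "white"
        h,m,im=seg(c,u,v,r,kind)
        W=(cast(c,h,ZM[k])*1000).astype(np.float32)
        (cx,cy),(a,b),ang=cv2.minAreaRect(W)
        (ex,ey),er=cv2.minEnclosingCircle(W)
        print(n,k,"rect c %.1f %.1f size %.1f %.1f ang %.1f"%(cx,cy,a,b,ang),"circ %.1f %.1f r%.1f"%(ex,ey,er))
        tiles.append(np.vstack([cv2.resize(im,(190,190)),cv2.cvtColor(cv2.resize(m,(190,190)),cv2.COLOR_GRAY2BGR)]))
    cv2.imwrite(f"pics/{n}_seg.png",cv2.resize(np.vstack([np.hstack(tiles[:4]),np.hstack(tiles[4:])]),None,fx=.75,fy=.75))
E
```

```text
top narrow rect c 449.3 295.3 size 33.4 34.6 ang 1.6 circ 449.3 295.2 r17.7
top wide rect c 438.0 156.1 size 48.0 47.2 ang 89.9 circ 437.8 156.0 r24.2
top block rect c 449.7 0.8 size 54.8 54.1 ang 32.6 circ 449.2 1.0 r36.0
top long rect c 457.0 -151.5 size 17.3 96.6 ang 77.8 circ 457.5 -149.1 r48.3
top short rect c 462.6 -302.6 size 18.1 73.1 ang 65.6 circ 462.5 -302.9 r36.6
top dish rect c 615.6 237.7 size 139.5 142.7 ang 63.3 circ 616.2 240.9 r73.4
top square rect c 625.7 4.0 size 111.2 110.5 ang 6.7 circ 625.7 3.8 r76.2
top oblong rect c 627.7 -257.6 size 125.2 169.5 ang 82.8 circ 628.3 -258.2 r101.5
scene narrow rect c 445.8 295.8 size 34.2 49.8 ang 78.1 circ 445.8 295.9 r25.3
scene wide rect c 433.9 155.2 size 48.7 63.3 ang 70.1 circ 434.3 156.4 r31.9
scene block rect c 446.8 1.5 size 62.7 59.5 ang 32.3 circ 446.8 2.3 r41.2
scene long rect c 453.2 -151.4 size 16.9 104.9 ang 77.7 circ 453.6 -149.6 r52.4
scene short rect c 459.2 -302.9 size 21.6 79.8 ang 65.2 circ 458.3 -304.8 r40.2
scene dish rect c 619.0 240.1 size 147.0 162.2 ang 57.8 circ 618.6 239.8 r81.3
scene square rect c 633.4 4.5 size 105.4 115.3 ang 6.2 circ 633.1 1.4 r74.3
scene oblong rect c 707.3 -267.7 size 121.8 20.3 ang 86.9 circ 705.8 -267.6 r61.0
```

View pics/top_seg.png

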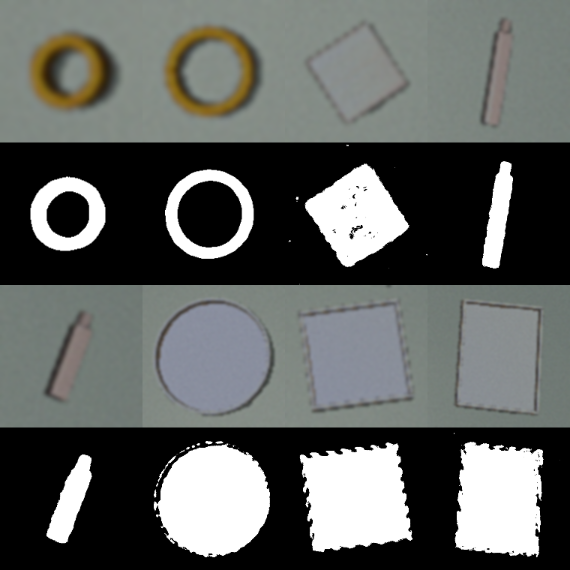

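View pics/scene_seg.png

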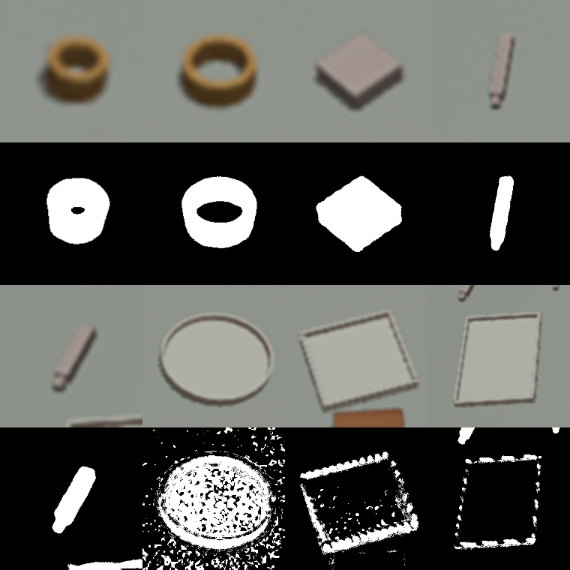

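Run:
```python
from meas import *
for n in("top","scene"):
    c=load(n+"0.npz")
    for k in("block","long","short"):
        u,v,r=NOM[k]
        w=cast(T0,(u,v),ZM[k])[0]
        if n=="scene": u,v=proj(c,[*w,ZM[k]])[0].round().astype(int); r={"block":18}.get(k,24)
        h,m,im=seg(c,u,v,r,"steel")
        nl,lb,st,_=cv2.connectedComponentsWithStats(m); i=1+np.argmax(st[1:,4])
        vv,uu=np.nonzero(lb==i)
        W=cast(c,(np.c_[uu,vv]+.5)/6-.5+[u-r,v-r],ZM[k])*1000
        mu=W.mean(0);e,V=np.linalg.eigh(np.cov(W.T));d=V[:,1]*np.sign(V[0,1])
        p=(W-mu)@d; q=(W-mu)@V[:,0]
        mid=mu+d*(p.max()+p.min())/2
        print(n,k,mu,"mid",mid,"len",np.ptp(p),"ang",np.degrees(np.arctan2(d[1],d[0])), "w",np.sqrt(12*q.var()))
c=load("top0.npz")
# tray floor outlines by moments of white mask
for k in("dish","square","oblong"):
    u,v,r=NOM[k];h,m,im=seg(c,u,v,r,"white")
    nl,lb,st,_=cv2.connectedComponentsWithStats(m); i=1+np.argmax(st[1:,4])
    vv,uu=np.nonzero(lb==i)
    W=cast(c,(np.c_[uu,vv]+.5)/6-.5+[u-r,v-r],.007)*1000
    e,V=np.linalg.eigh(np.cov(W.T));d=V[:,1]*np.sign(V[0,1])
    print(k,W.mean(0),np.degrees(np.arctan2(d[1],d[0])),np.sqrt(12*e))
im=c["pixels"][170:290,195:535];cv2.imwrite("pics/traytop.png",cv2.resize(im,(800,282),interpolation=cv2.INTER_CUBIC))
s=load("scene0.npz");im=s["pixels"][200:320,120:450];cv2.imwrite("pics/trayscene.png",cv2.resize(im,(800,291),interpolation=cv2.INTER_CUBIC))
```

```text
top block [449.61393201   0.86173791] mid [449.63216313   0.89078388] len 68.1579767448207 ang 57.88496872343964 w 52.42450338318404
top long [ 454.68793819 -151.03779767] mid [ 457.00364524 -151.53842007] len 96.55898163357394 ang -12.198790117378678 w 15.539101942849634
top short [ 460.32521333 -301.82689666] mid [ 462.52922081 -302.85341373] len 73.1460718199277 ang -24.973762258120477 w 16.25648662804407
scene block [447.17489565   1.41113342] mid [446.87798687   1.41055854] len 81.16321081895468 ang 0.11093818340350421 w 55.043860035338234
scene long [ 452.14139231 -151.12217267] mid [ 453.22248331 -151.34428917] len 104.88915777232192 ang -11.61019065096944 w 15.655074786058853
scene short [ 458.03261847 -302.29524595] mid [ 459.27891451 -302.82157166] len 79.83206204451892 ang -22.894914928206262 w 18.896323900541496
dish [615.19641252 239.29823416] -47.37663936759623 [121.06899865 122.62695423]
square [625.17639502   3.04100613] 18.632773517125642 [106.36964493 106.92059738]
oblong [ 626.31887746 -258.59920955] -7.915897657526495 [119.67387826 163.58680059]
```

View pics/traytop.png

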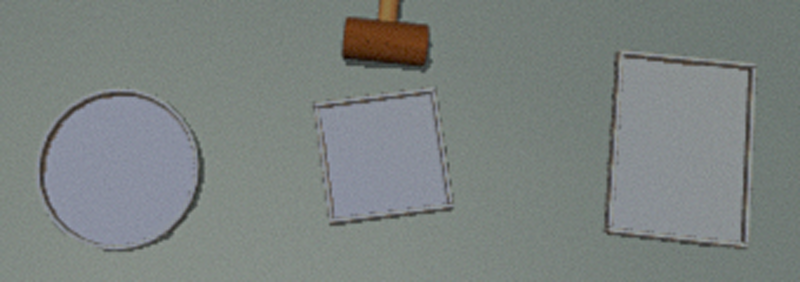

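View pics/trayscene.png

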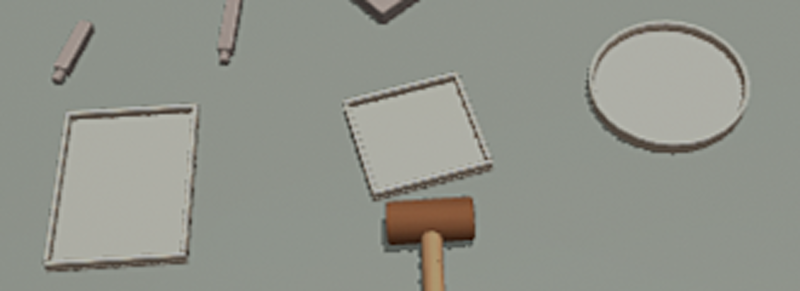

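```bash
cat > plan.py <<'E'
from cell import robot
import numpy as np,sys
from scipy.spatial.transform import Rotation as R
# usage: plan.py x y z_fingertip jaw_deg
s=robot.get_state();p=s["ee_pos"];M=R.from_rotvec(s["ee_rot"]).as_matrix()
ja=np.degrees(np.arctan2(M[1,2],M[0,2]))
print("t %.2f tip"%s["t"],np.round(p+M[:,1]*.19,4),"jaw %.1f"%ja,"tilt",np.round(M[:,1],3),"grip %.4f"%s["grip_width"],"F",np.round(s["wrist_force"],1),"j6 %.2f"%s["joints"][5])
if len(sys.argv)>3:
    x,y,z=map(float,sys.argv[1:4])
    a=float(sys.argv[4]) if len(sys.argv)>4 else ja
    a=ja+(a-ja+90)%180-90
    Y=np.array([0,0,-1.]);Z=np.array([np.cos(np.radians(a)),np.sin(np.radians(a)),0]);X=np.cross(Y,Z)
    T=np.c_[X,Y,Z]
    d=M.T@(np.array([x,y,z+.19])-p)/.2
    r=R.from_matrix(M.T@T).as_rotvec()/np.radians(60)
    print("move",np.round(d,3),np.round(r,3),"angle %.0f"%a)
E
python3 plan.py .461 -.303 .1 65.7
python3 - <<'E'
from meas import *
t=T0;s=load("scene0.npz")
for k,tc,sc in (("obl",[(620,53),(754,65),(746,246),(606,233)],[(68,112),(197,106),(187,259),(46,267)]),("sq",[(316,103),(435,90),(452,208),(330,222)],[(345,103),(458,75),(491,165),(376,197)])):
    for c,q,sc_,o in ((t,tc,340/800,(195,170)),(s,sc,330/800,(120,200))):
        w=cast(c,np.array(q)*sc_+o,.014)*1000
        print(k,w.mean(0).round(1)); e=np.roll(w,-1,0)-w; print(np.degrees(np.arctan2(e[:,1],e[:,0])).round(1),np.hypot(*e.T).round(0))
E
```

```text
t 0.10 tip [ 0.2564 -0.5967  0.2136] jaw -66.8 tilt [-0.001  0.002 -1.   ] grip 0.0952 F [ 0.3  0.5 -0.2] j6 -0.08
move [-1.52   0.57  -0.946] [0.002 0.792 0.001] angle -114
obl [ 626.1 -257.5]
[-96.7 172.6  83.8  -8. ] [117. 161. 118. 162.]
obl [ 631.  -256.5]
[ 81.7  -6.7 -97.7 173. ] [118. 165. 118. 166.]
sq [624.1   2.5]
[ -84.7 -174.1   95.8    5.7] [107. 107. 107. 108.]
sq [629.5   4.6]
[  96.2    5.4  -82.6 -173.3] [108. 108. 106. 110.]
```

Call:
{"method": "apply_moves", "body": {
  "rows": [
    [[-1,0.2,-0.6,0,0.5,0,-1],[-1,0.2,-0.6,0,0.5,0,-1],[-1,0.2,-0.6,0,0.5,0,-1],[-1,0.2,-0.6,0,0.5,0,-1],[-1,0.2,-0.6,0,0.5,0,-1]]
  ],
  "force": 25
}}

```text
t: 0.6
ee_pos: [0.3939, -0.4056, 0.3636]
ee_rot: [-0.127, -2.162, 2.159]
wrist_force: [0.5, 0.2, -0.6]
grip_width: 0.0952
```

```bash
python3 plan.py .461 -.303 .05 65.7
```

```text
t 0.60 tip [ 0.3937 -0.4053  0.1736] jaw -96.8 tilt [-0.001  0.002 -1.   ] grip 0.0952 F [ 0.5  0.2 -0.6] j6 0.79
move [-0.273  0.618 -0.548] [0.001 0.292 0.001] angle -114
```

Call:
{"method": "apply_moves", "body": {
  "rows": [
    [[-0.273,0.3,-0.548,0,0.292,0,-0.5],[-0.273,0.4,-0.548,0,0.292,0,-0.5],[-0.273,0.5,-0.548,0,0.292,0,-0.5],[-0.273,0.618,-0.548,0,0.292,0,-0.5],[-0.273,0.618,-0.548,0,0.292,0,-0.5]]
  ]
}}

```text
t: 1.1
ee_pos: [0.4585, -0.3026, 0.2352]
ee_rot: [-0.413, -1.99, 1.979]
wrist_force: [-0.4, -0.0, -0.9]
grip_width: 0.0715
```

```bash
python3 plan.py .461 -.303 .003 65.7
python3 - <<'E'
from cell import robot
import cv2,numpy as np
c=robot.capture("scene");i=c["pixels"]
cv2.imwrite("pics/s1.png",cv2.resize(i[120:320,60:330],None,fx=2.9,fy=2.9))
E
```

```text
t 1.10 tip [ 0.4568 -0.3012  0.0452] jaw -114.1 tilt [-0.009  0.008 -1.   ] grip 0.0715 F [-0.4 -0.  -0.9] j6 1.31
move [-0.015  0.211 -0.003] [0.003 0.003 0.011] angle -114
```

View pics/s1.png

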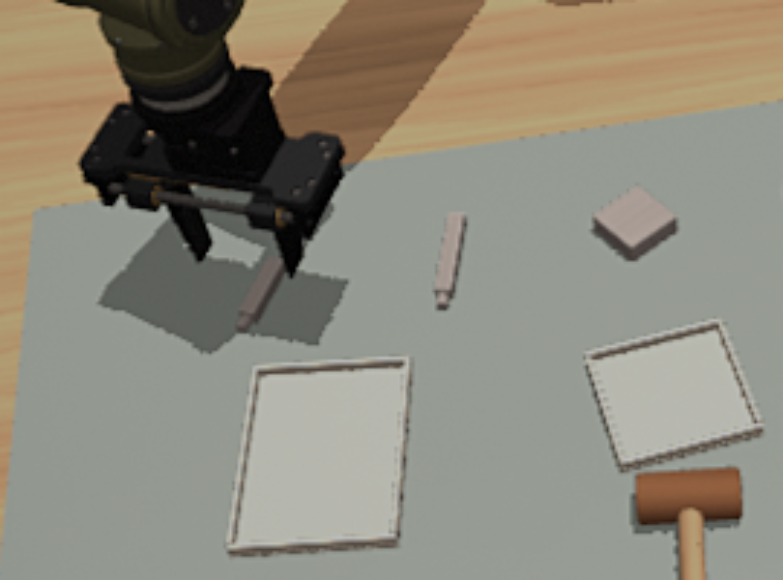

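The picture shows the fingers straddling the short punch (crop ~ (262,290)), with the jaw axis across it. I'll lower the arm and grip it.

Call:
{"method": "apply_moves", "body": {
  "rows": [
    [[-0.01,0.1,0,0,0,0,-0.5],[-0.01,0.17,0,0,0,0,-0.5],[-0.01,0.207,0,0,0,0,-0.5],[-0.01,0.207,0,0,0,0,-0.5],[-0.01,0.207,0,0,0,0,1]]
  ]
}}

```text
t: 1.65
ee_pos: [0.4619, -0.3069, 0.2005]
ee_rot: [-0.429, -1.987, 1.988]
wrist_force: [-0.5, -0.7, 0.2]
grip_width: 0.0672
```

```bash
python3 plan.py .461 -.303 .003 65.7
```

```text
t 1.65 tip [ 0.4621 -0.3071  0.0105] jaw -114.3 tilt [ 0.001 -0.001 -1.   ] grip 0.0672 F [-0.5 -0.7  0.2] j6 1.31
move [ 0.012  0.038 -0.016] [-0.    -0.    -0.001] angle -114
```

Call:
{"method": "apply_moves", "body": {
  "rows": [
    [[0.012,0.035,-0.016,0,0,0,-0.3],[0.012,0.035,-0.016,0,0,0,1],[0.012,0.035,-0.016,0,0,0,1],[0.012,0.035,-0.016,0,0,0,1],[0.012,0.035,-0.016,0,0,0,1]]
  ]
}}

```text
t: 2.15
ee_pos: [0.4611, -0.3025, 0.193]
ee_rot: [-0.428, -1.988, 1.988]
wrist_force: [0.3, 0.9, 0.2]
grip_width: 0.0352
```

Call:
{"method": "apply_moves", "body": {
  "rows": [
    [[0,0,0,0,0,0,1],[0,0,0,0,0,0,1],[0,0,0,0,0,0,1],[0,0,0,0,0,0,1],[0,0,0,0,0,0,1]]
  ]
}}

```text
t: 2.65
ee_pos: [0.461, -0.3026, 0.1928]
ee_rot: [-0.427, -1.988, 1.988]
wrist_force: [-1.2, 0.9, 0.1]
grip_width: 0.0137
```

```bash
python3 plan.py .461 -.303 .1 65.7
```

```text
t 2.65 tip [ 0.461  -0.3026  0.0028] jaw -114.3 tilt [ 0. -0. -1.] grip 0.0137 F [-1.2  0.9  0.1] j6 1.32
move [-0.001 -0.486  0.002] [-0.     0.001 -0.   ] angle -114
```

Call:
{"method": "apply_moves", "body": {
  "rows": [
    [[0,-0.1,0,0,0,0,1],[0,-0.25,0,0,0,0,1],[0,-0.35,0,0,0,0,1],[0,-0.35,0,0,0,0,1]]
  ]
}}

```text
t: 3.05
ee_pos: [0.462, -0.3033, 0.2661]
ee_rot: [-0.434, -1.987, 1.993]
wrist_force: [-0.5, -0.2, -0.8]
grip_width: 0.0137
```

```bash
python3 plan.py .626 -.277 .06 -97.2
```

```text
t 3.05 tip [ 0.463  -0.3041  0.0762] jaw -114.3 tilt [ 0.005 -0.004 -1.   ] grip 0.0137 F [-0.5 -0.2 -0.8] j6 1.32
move [-0.693  0.084 -0.457] [-0.002 -0.285 -0.006] angle -97
```

Call:
{"method": "apply_moves", "body": {
  "rows": [
    [[-0.2,0,-0.13,0,-0.285,0,1],[-0.4,0,-0.27,0,-0.285,0,1],[-0.6,0,-0.4,0,-0.285,0,1],[-0.69,0.07,-0.457,0,-0.285,0,1],[-0.69,0.07,-0.457,0,-0.285,0,1]]
  ]
}}

```text
t: 3.55
ee_pos: [0.6257, -0.2745, 0.2446]
ee_rot: [-0.128, -2.159, 2.154]
wrist_force: [-0.8, 0.2, -0.5]
grip_width: 0.0139
```

Call:
{"method": "apply_moves", "body": {
  "rows": [
    [[0,0.06,0,0,0,0,1],[0,0.12,0,0,0,0,1],[0,0.15,0,0,0,0,1],[0,0.18,0,0,0,0,1],[0,0.18,0,0,0,0,1]]
  ]
}}

```text
t: 4.05
ee_pos: [0.6235, -0.276, 0.2115]
ee_rot: [-0.134, -2.156, 2.155]
wrist_force: [0.2, -0.2, -1.3]
grip_width: 0.0136
```

```bash
python3 plan.py .626 -.277 .0075 -97.2
python3 - <<'E'
from cell import robot
import cv2,numpy as np
c=robot.capture("scene");i=c["pixels"]
cv2.imwrite("pics/s2.png",cv2.resize(i[120:320,60:330],None,fx=2.9,fy=2.9))
E
```

```text
t 4.05 tip [ 0.6231 -0.2758  0.0215] jaw -97.2 tilt [-0.002  0.001 -1.   ] grip 0.0136 F [ 0.2 -0.2 -1.3] j6 1.20
move [-0.013  0.07   0.003] [ 0.001 -0.     0.002] angle -97
```

View pics/s2.png

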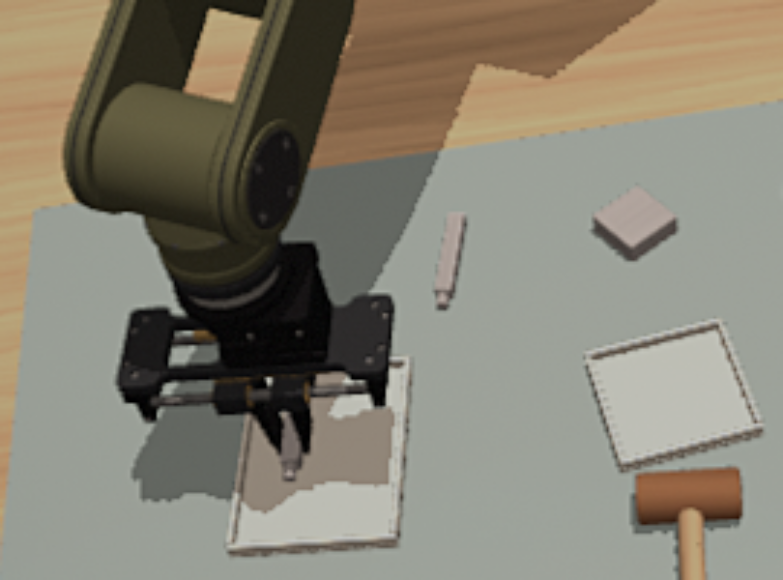

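The short punch hangs over the tray's near-left part, nose at crop (290,470), lined up with the tray length. I'll lower it the last 14 mm slowly.

Call:
{"method": "apply_moves", "body": {
  "rows": [
    [[-0.01,0.03,0,0,0,0,1],[-0.01,0.05,0,0,0,0,1],[-0.01,0.065,0,0,0,0,1],[-0.01,0.073,0,0,0,0,1],[-0.01,0.073,0,0,0,0,1]]
  ]
}}

```text
t: 4.6
ee_pos: [0.6262, -0.276, 0.1977]
ee_rot: [-0.134, -2.157, 2.156]
wrist_force: [-0.2, 0.5, -0.3]
grip_width: 0.0141
```

```bash
python3 plan.py .626 -.277 .0068 -97.2
```

```text
t 4.60 tip [ 0.6261 -0.276   0.0077] jaw -97.2 tilt [-0.001  0.    -1.   ] grip 0.0141 F [-0.2  0.5 -0.3] j6 1.20
move [0.001 0.005 0.005] [0.    0.001 0.001] angle -97
```

Call:
{"method": "apply_moves", "body": {
  "rows": [
    [[0,0.004,0,0,0,0,1],[0,0.005,0,0,0,0,1],[0,0.005,0,0,0,0,0.37],[0,0.005,0,0,0,0,0.37],[0,0.005,0,0,0,0,0.37]]
  ]
}}

```text
t: 5.1
ee_pos: [0.6265, -0.2762, 0.1975]
ee_rot: [-0.136, -2.157, 2.157]
wrist_force: [-0.2, -0.2, 0.3]
grip_width: 0.029
```

```bash
python3 plan.py .626 -.277 .09
```

```text
t 5.10 tip [ 0.6266 -0.2763  0.0075] jaw -97.2 tilt [ 0. -0. -1.] grip 0.0290 F [-0.2 -0.2  0.3] j6 1.20
move [ 0.002 -0.413  0.004] [-0.  0. -0.] angle -97
```

Call:
{"method": "apply_moves", "body": {
  "rows": [
    [[0,-0.1,0,0,0,0,0.37],[0,-0.3,0,0,0,0,0.37],[0,-0.42,0,0,0,0,-0.3],[0,-0.42,0,0,0,0,-0.3]]
  ]
}}

```text
t: 5.5
ee_pos: [0.6278, -0.2769, 0.2871]
ee_rot: [-0.145, -2.157, 2.165]
wrist_force: [-0.1, -1.5, -0.0]
grip_width: 0.0411
```

```bash
python3 plan.py .455 -.151 .05 -102
```

```text
t 5.50 tip [ 0.6295 -0.2778  0.0971] jaw -97.2 tilt [ 0.009 -0.005 -1.   ] grip 0.0411 F [-0.1 -1.5 -0. ] j6 1.20
move [ 0.938  0.225 -0.518] [-0.003  0.081 -0.009] angle -102
```

Call:
{"method": "apply_moves", "body": {
  "rows": [
    [[0.2,0,-0.1,0,0.08,0,-0.3],[0.42,0,-0.22,0,0.08,0,-0.3],[0.63,0.05,-0.34,0,0.08,0,-0.3],[0.82,0.12,-0.45,0,0.08,0,-0.3],[0.938,0.2,-0.518,0,0.08,0,-0.3]]
  ]
}}

```text
t: 6.0
ee_pos: [0.4505, -0.1482, 0.2392]
ee_rot: [-0.218, -2.111, 2.11]
wrist_force: [0.7, -0.4, 0.3]
grip_width: 0.0617
```

Call:
{"method": "apply_moves", "body": {
  "rows": [
    [[0,0,0,0,0,0,-0.3],[0,0,0,0,0,0,-0.3],[0,0,0,0,0,0,-0.3]]
  ]
}}

```text
t: 6.3
ee_pos: [0.4543, -0.1507, 0.2421]
ee_rot: [-0.224, -2.111, 2.113]
wrist_force: [0.3, 0.0, 0.6]
grip_width: 0.0621
```

```bash
python3 plan.py .455 -.151 .003 -102
python3 - <<'E'
from cell import robot
import cv2,numpy as np
c=robot.capture("scene");i=c["pixels"]
cv2.imwrite("pics/s3.png",cv2.resize(i[120:320,100:370],None,fx=2.9,fy=2.9))
E
```

```text
t 6.30 tip [ 0.4547 -0.1509  0.0521] jaw -102.0 tilt [ 0.002 -0.001 -1.   ] grip 0.0621 F [0.3 0.  0.6] j6 1.35
move [-0.003  0.245  0.001] [-0.001  0.    -0.002] angle -102
```

View pics/s3.png

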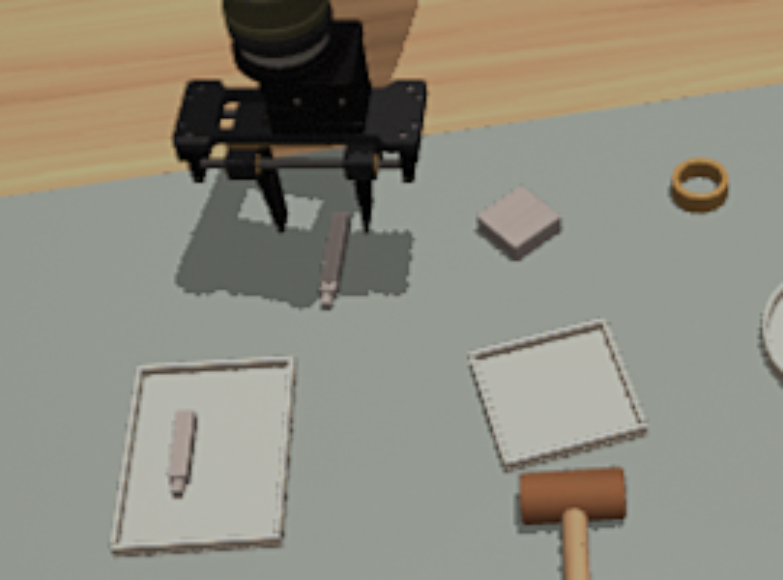

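The short punch lies lengthwise in the tray (crop (181,452)). The fingers stand either side of the long punch (crop (335,258)). I'll lower the arm and grip it.

Call:
{"method": "apply_moves", "body": {
  "rows": [
    [[0,0.1,0,0,0,0,-0.3],[0,0.2,0,0,0,0,-0.3],[0,0.24,0,0,0,0,-0.3],[0,0.24,0,0,0,0,-0.3],[0,0.24,0,0,0,0,1]]
  ]
}}

```text
t: 6.85
ee_pos: [0.4539, -0.1504, 0.1939]
ee_rot: [-0.223, -2.111, 2.112]
wrist_force: [-0.3, 0.2, 0.1]
grip_width: 0.0579
```

Call:
{"method": "apply_moves", "body": {
  "rows": [
    [[0,0,0,0,0,0,1],[0,0,0,0,0,0,1],[0,0,0,0,0,0,1],[0,0,0,0,0,0,1],[0,0,0,0,0,0,1]]
  ]
}}

```text
t: 7.35
ee_pos: [0.4532, -0.1499, 0.1933]
ee_rot: [-0.222, -2.111, 2.112]
wrist_force: [-0.3, -0.4, -0.3]
grip_width: 0.0193
```

Call:
{"method": "apply_moves", "body": {
  "rows": [
    [[0,0,0,0,0,0,1],[0,0,0,0,0,0,1],[0,0,0,0,0,0,1],[0,0,0,0,0,0,1],[0,0,0,0,0,0,1]]
  ]
}}

```text
t: 7.85
ee_pos: [0.4532, -0.15, 0.1933]
ee_rot: [-0.221, -2.111, 2.112]
wrist_force: [-1.3, -0.7, 1.9]
grip_width: 0.0137
```

```bash
python3 plan.py .631 -.237 .06 -97.2
```

```text
t 7.85 tip [ 0.4532 -0.1501  0.0033] jaw -102.0 tilt [ 0. -0. -1.] grip 0.0137 F [-1.3 -0.7  1.9] j6 1.35
move [-0.96  -0.283  0.241] [-0.    -0.079 -0.   ] angle -97
```

Call:
{"method": "apply_moves", "body": {
  "rows": [
    [[0,-0.1,0,0,0,0,1],[0,-0.28,0,0,0,0,1],[-0.2,-0.32,0.05,0,-0.079,0,1],[-0.4,-0.32,0.1,0,-0.079,0,1],[-0.6,-0.32,0.15,0,-0.079,0,1]]
  ]
}}

```text
t: 8.35
ee_pos: [0.5655, -0.2046, 0.2577]
ee_rot: [-0.138, -2.157, 2.157]
wrist_force: [-0.5, 0.1, -0.7]
grip_width: 0.0139
```

```bash
python3 plan.py .631 -.237 .06 -97.2
```

```text
t 8.35 tip [ 0.5657 -0.2047  0.0677] jaw -97.2 tilt [ 0.001 -0.    -1.   ] grip 0.0139 F [-0.5  0.1 -0.7] j6 1.26
move [-0.345  0.039  0.119] [-0.    -0.    -0.001] angle -97
```

Call:
{"method": "apply_moves", "body": {
  "rows": [
    [[-0.2,0,0.06,0,0,0,1],[-0.345,0.05,0.119,0,0,0,1],[-0.345,0.11,0.119,0,0,0,1],[-0.345,0.17,0.119,0,0,0,1],[-0.345,0.2,0.119,0,0,0,1]]
  ]
}}

```text
t: 8.85
ee_pos: [0.6282, -0.2356, 0.2141]
ee_rot: [-0.131, -2.156, 2.152]
wrist_force: [-0.3, -0.6, -1.5]
grip_width: 0.0136
```

```bash
python3 plan.py .631 -.237 .0073 -97.2
```

```text
t 8.85 tip [ 0.6273 -0.2351  0.0241] jaw -97.2 tilt [-0.005  0.002 -1.   ] grip 0.0136 F [-0.3 -0.6 -1.5] j6 1.26
move [-0.015  0.084  0.006] [ 0.002 -0.     0.005] angle -97
```

Call:
{"method": "apply_moves", "body": {
  "rows": [
    [[0,0.03,0,0,0,0,1],[0,0.06,0,0,0,0,1],[0,0.075,0,0,0,0,1],[0,0.075,0,0,0,0,1],[0,0.075,0,0,0,0,1]]
  ]
}}

```text
t: 9.35
ee_pos: [0.6298, -0.2365, 0.2026]
ee_rot: [-0.137, -2.156, 2.157]
wrist_force: [-0.9, 0.3, -1.1]
grip_width: 0.0135
```

```bash
python3 plan.py .631 -.237 .0073 -97.2
```

```text
t 9.35 tip [ 0.63   -0.2366  0.0126] jaw -97.2 tilt [ 0.001 -0.    -1.   ] grip 0.0135 F [-0.9  0.3 -1.1] j6 1.26
move [-0.006  0.027  0.002] [-0.    -0.    -0.001] angle -97
```

Call:
{"method": "apply_moves", "body": {
  "rows": [
    [[0,0.015,0,0,0,0,1],[0,0.027,0,0,0,0,1],[0,0.027,0,0,0,0,1],[0,0.03,0,0,0,0,1],[0,0.03,0,0,0,0,1]]
  ]
}}

```text
t: 9.85
ee_pos: [0.6301, -0.2366, 0.1973]
ee_rot: [-0.137, -2.156, 2.157]
wrist_force: [-2.5, 0.9, 4.5]
grip_width: 0.0138
```

```bash
python3 plan.py .631 -.237 .0073 -97.2
```

```text
t 9.85 tip [ 0.6302 -0.2367  0.0073] jaw -97.2 tilt [ 0. -0. -1.] grip 0.0138 F [-2.5  0.9  4.5] j6 1.26
move [-0.005 -0.     0.001] [-0. -0. -0.] angle -97
```

Contact with the floor is confirmed (4.5 N). I'll release it and lift.

Call:
{"method": "apply_moves", "body": {
  "rows": [
    [[0,0,0,0,0,0,0.37],[0,0,0,0,0,0,0.37],[0,0,0,0,0,0,0.37],[0,-0.1,0,0,0,0,0.37],[0,-0.3,0,0,0,0,0.37]]
  ]
}}

```text
t: 10.35
ee_pos: [0.6281, -0.2358, 0.2518]
ee_rot: [-0.127, -2.156, 2.148]
wrist_force: [0.4, 0.7, -0.6]
grip_width: 0.0298
```

Call:
{"method": "apply_moves", "body": {
  "rows": [
    [[0,-0.1,0,0,0,0,-1],[0,-0.1,0,0,0,0,-1],[0,-0.1,0,0,0,0,-1]]
  ]
}}

```text
t: 10.65
ee_pos: [0.6296, -0.2364, 0.2758]
ee_rot: [-0.136, -2.156, 2.156]
wrist_force: [-0.1, -1.0, -0.3]
grip_width: 0.0487
```

```bash
python3 plan.py .448 .001 .06 -57.5
```

```text
t 10.65 tip [ 0.6296 -0.2364  0.0858] jaw -97.2 tilt [-0. -0. -1.] grip 0.0487 F [-0.1 -1.  -0.3] j6 1.26
move [ 1.05   0.129 -1.063] [-0.    -0.662  0.   ] angle -58
```

Call:
{"method": "apply_moves", "body": {
  "rows": [
    [[0.19,0,-0.19,0,-0.1,0,-1],[0.37,0,-0.37,0,-0.25,0,-1],[0.55,0,-0.55,0,-0.4,0,-1],[0.75,0,-0.75,0,-0.55,0,-1],[0.9,0,-0.9,0,-0.66,0,-1]]
  ]
}}

```text
t: 11.15
ee_pos: [0.4744, -0.0375, 0.2734]
ee_rot: [-0.56, 1.902, -1.897]
wrist_force: [0.4, 0.5, 0.2]
grip_width: 0.0886
```

```bash
python3 plan.py .448 .001 .05 -57.5
```

```text
t 11.15 tip [ 0.4735 -0.0373  0.0834] jaw -57.3 tilt [-0.004  0.001 -1.   ] grip 0.0886 F [0.4 0.5 0.2] j6 0.81
move [ 0.007  0.168 -0.233] [0.003 0.003 0.003] angle -58
```

Call:
{"method": "apply_moves", "body": {
  "rows": [
    [[0.007,0.05,-0.15,0,0,0,-1],[0.007,0.16,-0.23,0,0,0,-1],[0.007,0.16,-0.23,0,0,0,-1],[0.007,0.16,-0.23,0,0,0,-1]]
  ]
}}

```text
t: 11.55
ee_pos: [0.4503, -0.0008, 0.2427]
ee_rot: [-0.556, 1.903, -1.901]
wrist_force: [0.7, 0.3, -0.1]
grip_width: 0.0953
```

```bash
python3 plan.py .448 .001 .003 -57.5
python3 - <<'E'
from cell import robot
import cv2,numpy as np
c=robot.capture("scene");i=c["pixels"]
cv2.imwrite("pics/s4.png",cv2.resize(i[120:320,130:400],None,fx=2.9,fy=2.9))
E
```

```text
t 11.55 tip [ 0.4497 -0.0007  0.0527] jaw -57.6 tilt [-0.003  0.    -1.   ] grip 0.0953 F [ 0.7  0.3 -0.1] j6 0.88
move [ 0.004  0.249 -0.013] [ 0.002 -0.002  0.003] angle -58
```

View pics/s4.png

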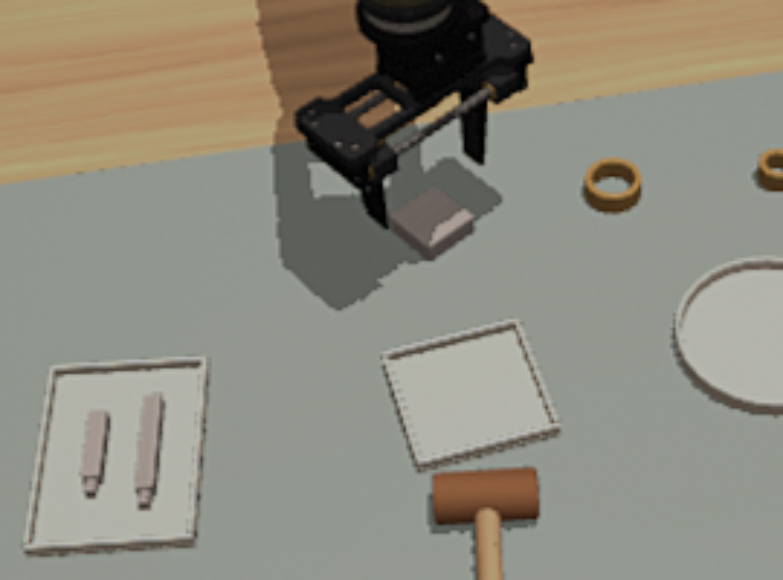

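Both punches lie parallel in the oblong tray (crop (95,452) and (148,450)). The open jaws straddle the block (crop (432,222)). I'll lower the arm and grip with more force.

Call:
{"method": "apply_moves", "body": {
  "rows": [
    [[0.004,0.1,-0.01,0,0,0,-1],[0.004,0.2,-0.01,0,0,0,-1],[0.004,0.245,-0.01,0,0,0,-1],[0.004,0.245,-0.01,0,0,0,-1],[0.004,0.245,-0.01,0,0,0,1]]
  ],
  "force": 40
}}

```text
t: 12.1
ee_pos: [0.4498, 0.0, 0.1959]
ee_rot: [-0.55, 1.901, -1.902]
wrist_force: [-0.2, -0.0, 0.7]
grip_width: 0.0913
```

Call:
{"method": "apply_moves", "body": {
  "rows": [
    [[0,0,0,0,0,0,1],[0,0,0,0,0,0,1],[0,0,0,0,0,0,1],[0,0,0,0,0,0,1],[0,0,0,0,0,0,1]]
  ]
}}

```text
t: 12.6
ee_pos: [0.4491, 0.0006, 0.1953]
ee_rot: [-0.552, 1.901, -1.901]
wrist_force: [0.0, 0.3, -0.4]
grip_width: 0.0525
```

Call:
{"method": "apply_moves", "body": {
  "rows": [
    [[0,0,0,0,0,0,1],[0,0,0,0,0,0,1],[0,0,0,0,0,0,1]]
  ]
}}

```text
t: 12.9
ee_pos: [0.449, 0.0007, 0.1953]
ee_rot: [-0.552, 1.903, -1.901]
wrist_force: [-2.3, 3.1, 3.0]
grip_width: 0.0494
```

```bash
python3 plan.py .627 .0035 .06 -84
```

```text
t 12.90 tip [0.4489 0.0009 0.0053] jaw -57.6 tilt [-0.001  0.001 -1.   ] grip 0.0494 F [-2.3  3.1  3. ] j6 0.89
move [-0.759 -0.274  0.464] [0.001 0.439 0.   ] angle -84
```

Call:
{"method": "apply_moves", "body": {
  "rows": [
    [[0,-0.08,0,0,0,0,1],[0,-0.2,0,0,0,0,1],[0,-0.3,0,0,0,0,1],[-0.15,-0.32,0.09,0,0.1,0,1],[-0.33,-0.32,0.2,0,0.22,0,1]]
  ]
}}

```text
t: 13.4
ee_pos: [0.5262, 0.002, 0.2593]
ee_rot: [-0.339, 2.041, -2.044]
wrist_force: [1.3, -0.7, -3.2]
grip_width: 0.0496
```

```bash
python3 plan.py .627 .0035 .055 -84
```

```text
t 13.40 tip [0.5264 0.0018 0.0693] jaw -71.1 tilt [ 0.001 -0.001 -1.   ] grip 0.0496 F [ 1.3 -0.7 -3.2] j6 1.14
move [-0.479  0.072  0.156] [-0.001  0.215 -0.001] angle -84
```

Call:
{"method": "apply_moves", "body": {
  "rows": [
    [[-0.16,0,0.05,0,0.1,0,1],[-0.32,0,0.1,0,0.2,0,1],[-0.479,0.03,0.156,0,0.215,0,1],[-0.479,0.1,0.156,0,0.215,0,1],[-0.479,0.15,0.156,0,0.215,0,1]]
  ]
}}

```text
t: 13.9
ee_pos: [0.6265, 0.0039, 0.2264]
ee_rot: [-0.123, 2.166, -2.167]
wrist_force: [-0.3, -0.1, -4.5]
grip_width: 0.0493
```

Call:
{"method": "apply_moves", "body": {
  "rows": [
    [[0,0,0,0,0,0,1],[0,0,0,0,0,0,1]]
  ]
}}

```text
t: 14.1
ee_pos: [0.6257, 0.0041, 0.2279]
ee_rot: [-0.122, 2.166, -2.166]
wrist_force: [-0.3, -0.5, -3.6]
grip_width: 0.0499
```

```bash
python3 plan.py .627 .0035 .0093 -84
python3 - <<'E'
from cell import robot
import cv2,numpy as np
c=robot.capture("scene");i=c["pixels"]
cv2.imwrite("pics/s5.png",cv2.resize(i[120:320,150:420],None,fx=2.9,fy=2.9))
E
```

```text
t 14.10 tip [0.6252 0.0041 0.0379] jaw -83.7 tilt [-0.003 -0.    -1.   ] grip 0.0499 F [-0.3 -0.5 -3.6] j6 1.38
move [-0.007  0.143  0.004] [0.    0.005 0.003] angle -84
```

View pics/s5.png

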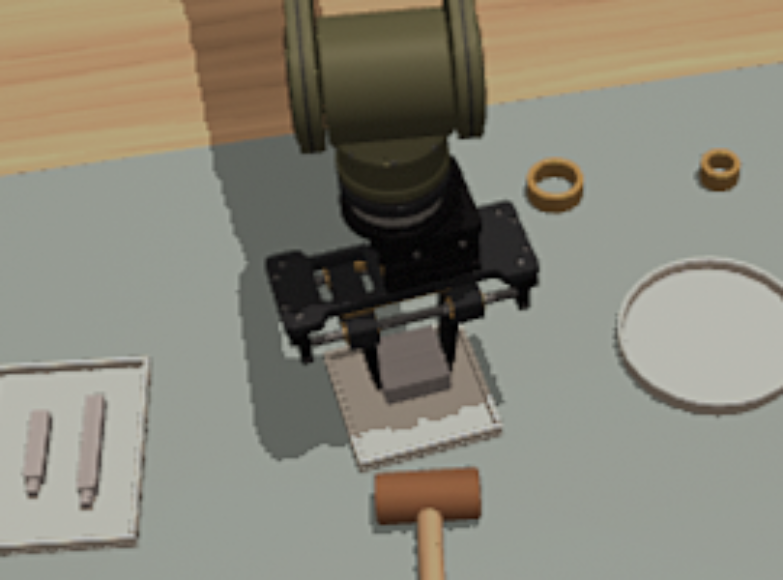

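The block hangs over the square tray (crop (414,365)), square to its sides, with the mallet clear. I'll lower it slowly.

Call:
{"method": "apply_moves", "body": {
  "rows": [
    [[-0.007,0.04,0,0,0,0,1],[-0.007,0.07,0,0,0,0,1],[-0.007,0.1,0,0,0,0,1],[-0.007,0.12,0,0,0,0,1],[-0.007,0.12,0,0,0,0,1]]
  ]
}}

```text
t: 14.65
ee_pos: [0.6279, 0.0042, 0.204]
ee_rot: [-0.121, 2.166, -2.166]
wrist_force: [-0.0, 0.0, -4.5]
grip_width: 0.0495
```

```bash
python3 plan.py .627 .0035 .0093 -84
```

```text
t 14.65 tip [0.6275 0.0043 0.014 ] jaw -83.7 tilt [-0.002  0.    -1.   ] grip 0.0495 F [-0.   0.  -4.5] j6 1.38
move [0.005 0.023 0.003] [0.    0.004 0.002] angle -84
```

Call:
{"method": "apply_moves", "body": {
  "rows": [
    [[0,0.012,0,0,0,0,1],[0,0.02,0,0,0,0,1],[0,0.024,0,0,0,0,1],[0,0.026,0,0,0,0,1],[0,0.026,0,0,0,0,1]]
  ]
}}

```text
t: 15.15
ee_pos: [0.6284, 0.0042, 0.2]
ee_rot: [-0.118, 2.165, -2.165]
wrist_force: [-0.2, 0.3, -5.3]
grip_width: 0.0498
```

```bash
python3 plan.py .627 .0035 .0093 -84
```

```text
t 15.15 tip [0.6284 0.0042 0.01  ] jaw -83.7 tilt [ 0. -0. -1.] grip 0.0498 F [-0.2  0.3 -5.3] j6 1.38
move [0.007 0.004 0.003] [-0.     0.005 -0.   ] angle -84
```

Still carrying the weight (-5 N), so I'll go about 1 mm further.

Call:
{"method": "apply_moves", "body": {
  "rows": [
    [[0,0.004,0,0,0,0,1],[0,0.006,0,0,0,0,1],[0,0.006,0,0,0,0,1]]
  ]
}}

```text
t: 15.45
ee_pos: [0.6286, 0.0042, 0.1993]
ee_rot: [-0.118, 2.165, -2.165]
wrist_force: [-1.0, -0.2, -0.5]
grip_width: 0.0502
```

Call:
{"method": "apply_moves", "body": {
  "rows": [
    [[0,0.002,0,0,0,0,1],[0,0.002,0,0,0,0,-0.37],[0,0.002,0,0,0,0,-0.37],[0,0.002,0,0,0,0,-0.37],[0,0,0,0,0,0,-0.37]]
  ]
}}

```text
t: 15.95
ee_pos: [0.6285, 0.0042, 0.1987]
ee_rot: [-0.118, 2.165, -2.165]
wrist_force: [-0.0, -1.1, -0.3]
grip_width: 0.0653
```

Call:
{"method": "apply_moves", "body": {
  "rows": [
    [[0,-0.1,0,0,0,0,-0.37],[0,-0.25,0,0,0,0,-0.37],[0,-0.4,0,0,0,0,-0.37],[0,-0.4,0,0,0,0,-1],[0,-0.4,0,0,0,0,-1]]
  ]
}}

```text
t: 16.45
ee_pos: [0.6286, 0.0042, 0.2795]
ee_rot: [-0.117, 2.164, -2.165]
wrist_force: [-0.9, 1.2, -1.6]
grip_width: 0.0759
```

```bash
python3 plan.py .436 .156 .06
```

```text
t 16.45 tip [0.629  0.0041 0.0895] jaw -83.7 tilt [ 0.002 -0.    -1.   ] grip 0.0759 F [-0.9  1.2 -1.6] j6 1.38
move [ 0.875  0.146 -0.86 ] [-0.     0.    -0.002] angle -84
```

Call:
{"method": "apply_moves", "body": {
  "rows": [
    [[0.17,0,-0.17,0,0,0,-1],[0.35,0,-0.35,0,0,0,-1],[0.53,0,-0.52,0,0,0,-1],[0.7,0,-0.69,0,0,0,-1],[0.875,0.08,-0.86,0,0,0,-1]]
  ]
}}

```text
t: 16.95
ee_pos: [0.4352, 0.1561, 0.2629]
ee_rot: [-0.117, 2.165, -2.164]
wrist_force: [1.6, 1.0, -0.3]
grip_width: 0.0953
```

Call:
{"method": "apply_moves", "body": {
  "rows": [
    [[0,0.05,0,0,0,0,-1],[0,0.1,0,0,0,0,-1],[0,0.1,0,0,0,0,-1]]
  ]
}}

```text
t: 17.25
ee_pos: [0.4362, 0.1548, 0.2408]
ee_rot: [-0.123, 2.166, -2.168]
wrist_force: [-0.5, -1.1, -0.1]
grip_width: 0.0953
```

```bash
python3 plan.py .436 .156 .004
python3 - <<'E'
from cell import robot
import cv2,numpy as np
c=robot.capture("scene");i=c["pixels"]
cv2.imwrite("pics/s6.png",cv2.resize(i[120:320,220:490],None,fx=2.9,fy=2.9))
E
```

```text
t 17.25 tip [0.4355 0.1546 0.0508] jaw -83.8 tilt [-0.004 -0.001 -1.   ] grip 0.0953 F [-0.5 -1.1 -0.1] j6 1.69
move [-0.001  0.234 -0.006] [-0.001 -0.     0.004] angle -84
```

View pics/s6.png

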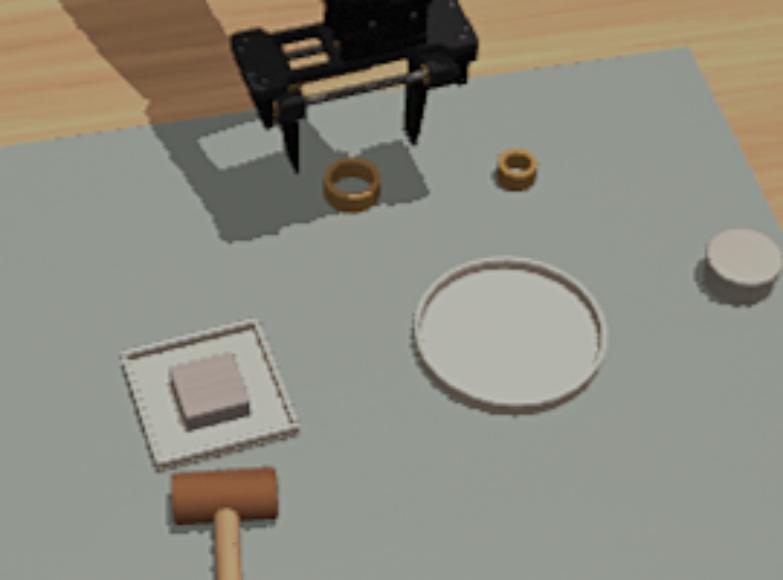

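The block lies flat in the square tray (crop (210,390)). The jaws straddle the wide collar (crop (352,185)). I'll lower the arm and grip it.

Call:
{"method": "apply_moves", "body": {
  "rows": [
    [[0,0.1,0,0,0,0,-1],[0,0.19,0,0,0,0,-1],[0,0.23,0,0,0,0,-1],[0,0.23,0,0,0,0,-1],[0,0.23,0,0,0,0,1]]
  ],
  "force": 25
}}

```text
t: 17.8
ee_pos: [0.4375, 0.155, 0.1978]
ee_rot: [-0.117, 2.165, -2.165]
wrist_force: [0.6, -0.0, 0.1]
grip_width: 0.0911
```

Call:
{"method": "apply_moves", "body": {
  "rows": [
    [[0,0,0,0,0,0,1],[0,0,0,0,0,0,1],[0,0,0,0,0,0,1],[0,0,0,0,0,0,1],[0,0,0,0,0,0,1]]
  ]
}}

```text
t: 18.3
ee_pos: [0.4367, 0.1553, 0.1974]
ee_rot: [-0.118, 2.165, -2.165]
wrist_force: [-0.6, -1.0, 1.0]
grip_width: 0.0523
```

Call:
{"method": "apply_moves", "body": {
  "rows": [
    [[0,0,0,0,0,0,1],[0,0,0,0,0,0,1],[0,0,0,0,0,0,1],[0,0,0,0,0,0,1]]
  ]
}}

```text
t: 18.7
ee_pos: [0.4367, 0.1553, 0.1973]
ee_rot: [-0.119, 2.165, -2.165]
wrist_force: [0.2, -0.6, 0.8]
grip_width: 0.0475
```

```bash
python3 plan.py .589 .2365 .06 -84
```

```text
t 18.70 tip [0.4367 0.1553 0.0073] jaw -83.7 tilt [ 0.  0. -1.] grip 0.0475 F [ 0.2 -0.6  0.8] j6 1.69
move [-0.801 -0.264 -0.321] [ 0.     0.005 -0.   ] angle -84
```

Call:
{"method": "apply_moves", "body": {
  "rows": [
    [[0,-0.1,0,0,0,0,1],[0,-0.25,0,0,0,0,1],[-0.1,-0.3,-0.04,0,0,0,1],[-0.3,-0.3,-0.12,0,0,0,1],[-0.5,-0.3,-0.2,0,0,0,1]]
  ]
}}

```text
t: 19.2
ee_pos: [0.5326, 0.2065, 0.2576]
ee_rot: [-0.117, 2.165, -2.165]
wrist_force: [-0.5, -0.5, -0.6]
grip_width: 0.0477
```

```bash
python3 plan.py .589 .2365 .06
```

```text
t 19.20 tip [0.5328 0.2065 0.0676] jaw -83.8 tilt [ 0.001  0.    -1.   ] grip 0.0477 F [-0.5 -0.5 -0.6] j6 1.74
move [-0.297  0.038 -0.119] [ 0.    -0.    -0.001] angle -84
```

Call:
{"method": "apply_moves", "body": {
  "rows": [
    [[-0.15,0,-0.06,0,0,0,1],[-0.297,0.03,-0.119,0,0,0,1],[-0.297,0.1,-0.119,0,0,0,1],[-0.297,0.15,-0.119,0,0,0,1],[-0.297,0.15,-0.119,0,0,0,1]]
  ]
}}

```text
t: 19.7
ee_pos: [0.5861, 0.2354, 0.2236]
ee_rot: [-0.126, 2.166, -2.17]
wrist_force: [-0.1, -0.5, -2.1]
grip_width: 0.0479
```

Call:
{"method": "apply_moves", "body": {
  "rows": [
    [[0,0,0,0,0,0,1],[0,0,0,0,0,0,1]]
  ]
}}

```text
t: 19.9
ee_pos: [0.5877, 0.2358, 0.2277]
ee_rot: [-0.118, 2.165, -2.165]
wrist_force: [0.5, 0.1, -0.3]
grip_width: 0.0479
```

```bash
python3 plan.py .589 .2365 .0123
python3 - <<'E'
from cell import robot
import cv2,numpy as np
c=robot.capture("scene");i=c["pixels"]
cv2.imwrite("pics/s7.png",cv2.resize(i[120:320,220:490],None,fx=2.9,fy=2.9))
E
```

```text
t 19.90 tip [0.5878 0.2358 0.0377] jaw -83.7 tilt [ 0.001  0.    -1.   ] grip 0.0479 F [ 0.5  0.1 -0.3] j6 1.76
move [-0.007  0.127 -0.003] [ 0.    -0.    -0.001] angle -84
```

View pics/s7.png

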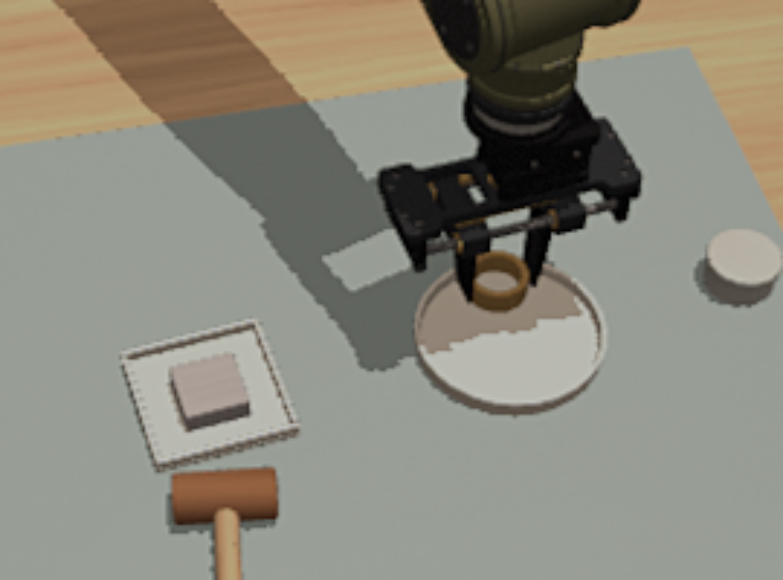

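The wide collar hangs level over the robot-side half of the dish (crop (499,280)). I'll lower it.

Call:
{"method": "apply_moves", "body": {
  "rows": [
    [[-0.007,0.04,0,0,0,0,1],[-0.007,0.07,0,0,0,0,1],[-0.007,0.095,0,0,0,0,1],[-0.007,0.11,0,0,0,0,1],[-0.007,0.11,0,0,0,0,1]]
  ]
}}

```text
t: 20.45
ee_pos: [0.5892, 0.2361, 0.2042]
ee_rot: [-0.12, 2.165, -2.166]
wrist_force: [0.1, 0.9, -0.7]
grip_width: 0.0477
```

```bash
python3 plan.py .589 .2365 .0123
```

```text
t 20.45 tip [0.5889 0.2361 0.0142] jaw -83.7 tilt [-0.002 -0.    -1.   ] grip 0.0477 F [ 0.1  0.9 -0.7] j6 1.76
move [ 0.001  0.009 -0.002] [-0.    -0.     0.002] angle -84
```

Call:
{"method": "apply_moves", "body": {
  "rows": [
    [[0,0.005,0,0,0,0,1],[0,0.008,0,0,0,0,1],[0,0.01,0,0,0,0,1],[0,0.01,0,0,0,0,1]]
  ]
}}

```text
t: 20.85
ee_pos: [0.5896, 0.2363, 0.2033]
ee_rot: [-0.118, 2.165, -2.165]
wrist_force: [-0.4, -0.3, -0.6]
grip_width: 0.0476
```

```bash
python3 plan.py .589 .2365 .0123
```

```text
t 20.85 tip [0.5896 0.2363 0.0133] jaw -83.7 tilt [ 0.  0. -1.] grip 0.0476 F [-0.4 -0.3 -0.6] j6 1.76
move [ 0.003  0.005 -0.001] [ 0. -0. -0.] angle -84
```

Call:
{"method": "apply_moves", "body": {
  "rows": [
    [[0,0.004,0,0,0,0,1],[0,0.006,0,0,0,0,1],[0,0.008,0,0,0,0,1],[0,0.008,0,0,0,0,1]]
  ]
}}

```text
t: 21.25
ee_pos: [0.5897, 0.2363, 0.2023]
ee_rot: [-0.119, 2.165, -2.165]
wrist_force: [-2.5, -0.7, 3.9]
grip_width: 0.0476
```

The collar is in contact with the floor. I'll open to 65 mm and lift.

Call:
{"method": "apply_moves", "body": {
  "rows": [
    [[0,0,0,0,0,0,-0.37],[0,0,0,0,0,0,-0.37],[0,0,0,0,0,0,-0.37],[0,0,0,0,0,0,-0.37]]
  ]
}}

```text
t: 21.65
ee_pos: [0.5895, 0.2362, 0.2013]
ee_rot: [-0.119, 2.165, -2.165]
wrist_force: [-0.5, 0.5, -0.6]
grip_width: 0.0647
```

Call:
{"method": "apply_moves", "body": {
  "rows": [
    [[0,-0.1,0,0,0,0,-0.37],[0,-0.25,0,0,0,0,-0.37],[0,-0.35,0,0,0,0,-0.37],[0,-0.35,0,0,0,0,-0.4]]
  ]
}}

```text
t: 22.05
ee_pos: [0.5908, 0.2367, 0.2755]
ee_rot: [-0.111, 2.164, -2.16]
wrist_force: [0.9, -0.1, -0.3]
grip_width: 0.0663
```

```bash
python3 plan.py .4475 .2955 .06
```

```text
t 22.05 tip [0.5922 0.2371 0.0855] jaw -83.7 tilt [ 0.007  0.002 -1.   ] grip 0.0663 F [ 0.9 -0.1 -0.3] j6 1.76
move [ 0.681  0.123 -0.371] [ 0.001 -0.    -0.007] angle -84
```

Call:
{"method": "apply_moves", "body": {
  "rows": [
    [[0.2,0,-0.1,0,0,0,-0.4],[0.4,0,-0.2,0,0,0,-0.4],[0.6,0,-0.32,0,0,0,-0.4],[0.675,0.06,-0.365,0,0,0,-0.4],[0.675,0.13,-0.365,0,0,0,-0.4]]
  ]
}}

```text
t: 22.55
ee_pos: [0.4454, 0.2947, 0.2441]
ee_rot: [-0.122, 2.164, -2.164]
wrist_force: [0.1, 0.6, -1.5]
grip_width: 0.0664
```

Call:
{"method": "apply_moves", "body": {
  "rows": [
    [[0,0,0,0,0,0,-0.4],[0,0,0,0,0,0,-0.4],[0,0,0,0,0,0,-0.4]]
  ]
}}

```text
t: 22.85
ee_pos: [0.4487, 0.2937, 0.2457]
ee_rot: [-0.116, 2.166, -2.166]
wrist_force: [0.9, -0.1, 1.4]
grip_width: 0.0666
```

```bash
python3 plan.py .4475 .2955 .007
python3 - <<'E'
from cell import robot
import cv2,numpy as np
c=robot.capture("scene");i=c["pixels"]
cv2.imwrite("pics/s8.png",cv2.resize(i[120:320,250:520],None,fx=2.9,fy=2.9))
E
```

```text
t 22.85 tip [0.4488 0.2937 0.0557] jaw -83.8 tilt [ 0.001  0.    -1.   ] grip 0.0666 F [ 0.9 -0.1  1.4] j6 1.94
move [ 0.005  0.244 -0.01 ] [ 0.    -0.    -0.001] angle -84
```

View pics/s8.png

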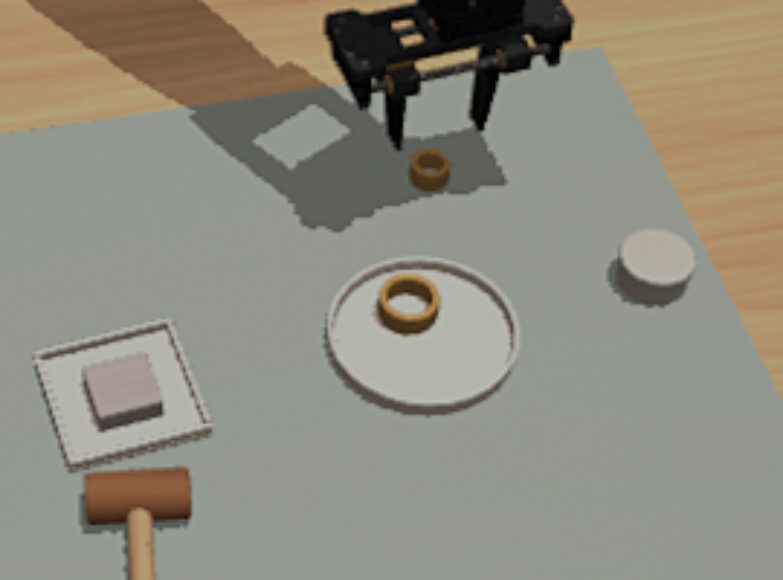

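The wide collar lies flat in the dish (crop (409,303)). The jaws straddle the narrow collar (crop (430,170)).

Call:
{"method": "apply_moves", "body": {
  "rows": [
    [[0.005,0.1,-0.01,0,0,0,-0.4],[0.005,0.2,-0.01,0,0,0,-0.4],[0.005,0.24,-0.01,0,0,0,-0.4],[0.005,0.24,-0.01,0,0,0,-0.4],[0.005,0.24,-0.01,0,0,0,1]]
  ]
}}

```text
t: 23.4
ee_pos: [0.4468, 0.296, 0.1983]
ee_rot: [-0.117, 2.165, -2.164]
wrist_force: [0.5, -0.3, -0.2]
grip_width: 0.0627
```

Call:
{"method": "apply_moves", "body": {
  "rows": [
    [[0,0,0,0,0,0,1],[0,0,0,0,0,0,1],[0,0,0,0,0,0,1],[0,0,0,0,0,0,1],[0,0,0,0,0,0,1]]
  ]
}}

```text
t: 23.9
ee_pos: [0.4464, 0.2959, 0.1982]
ee_rot: [-0.118, 2.164, -2.165]
wrist_force: [-0.2, -2.2, 3.8]
grip_width: 0.0332
```

Call:
{"method": "apply_moves", "body": {
  "rows": [
    [[0,0,0,0,0,0,1],[0,0,0,0,0,0,1],[0,0,0,0,0,0,1]]
  ]
}}

```text
t: 24.2
ee_pos: [0.4464, 0.2959, 0.1981]
ee_rot: [-0.118, 2.165, -2.165]
wrist_force: [-0.4, -3.3, 6.7]
grip_width: 0.0331
```

```bash
python3 plan.py .647 .2426 .07
```

```text
t 24.20 tip [0.4465 0.2959 0.0081] jaw -83.7 tilt [ 0. -0. -1.] grip 0.0331 F [-0.4 -3.3  6.7] j6 1.95
move [-0.968 -0.309  0.375] [-0.  0. -0.] angle -84
```

Call:
{"method": "apply_moves", "body": {
  "rows": [
    [[0,-0.1,0,0,0,0,1],[0,-0.25,0,0,0,0,1],[-0.1,-0.35,0.04,0,0,0,1],[-0.3,-0.35,0.12,0,0,0,1],[-0.5,-0.35,0.2,0,0,0,1]]
  ]
}}

```text
t: 24.7
ee_pos: [0.5507, 0.2673, 0.2682]
ee_rot: [-0.118, 2.165, -2.162]
wrist_force: [0.6, 0.4, -0.6]
grip_width: 0.0333
```

```bash
python3 plan.py .647 .2426 .07
```

```text
t 24.70 tip [0.551  0.2675 0.0782] jaw -83.7 tilt [ 0.001  0.001 -1.   ] grip 0.0333 F [ 0.6  0.4 -0.6] j6 1.82
move [-0.465  0.042  0.176] [ 0.001 -0.    -0.002] angle -84
```

Call:
{"method": "apply_moves", "body": {
  "rows": [
    [[-0.2,0,0.08,0,0,0,1],[-0.4,0,0.15,0,0,0,1],[-0.465,0.02,0.176,0,0,0,1],[-0.465,0.09,0.176,0,0,0,1],[-0.465,0.15,0.176,0,0,0,1]]
  ]
}}

```text
t: 25.2
ee_pos: [0.6449, 0.2424, 0.2351]
ee_rot: [-0.122, 2.167, -2.167]
wrist_force: [-0.3, -0.5, -1.3]
grip_width: 0.0334
```

Call:
{"method": "apply_moves", "body": {
  "rows": [
    [[0,0,0,0,0,0,1],[0,0,0,0,0,0,1]]
  ]
}}

```text
t: 25.4
ee_pos: [0.6445, 0.2429, 0.2361]
ee_rot: [-0.123, 2.165, -2.166]
wrist_force: [0.3, 0.1, -0.2]
grip_width: 0.0334
```

```bash
python3 plan.py .647 .2426 .0131
python3 - <<'E'
from cell import robot
import cv2,numpy as np
c=robot.capture("scene");i=c["pixels"]
cv2.imwrite("pics/s9.png",cv2.resize(i[120:320,250:520],None,fx=2.9,fy=2.9))
E
```

```text
t 25.40 tip [0.644  0.2427 0.0461] jaw -83.7 tilt [-0.003 -0.001 -1.   ] grip 0.0334 F [ 0.3  0.1 -0.2] j6 1.74
move [-0.013  0.165  0.003] [-0.    -0.     0.003] angle -84
```

View pics/s9.png

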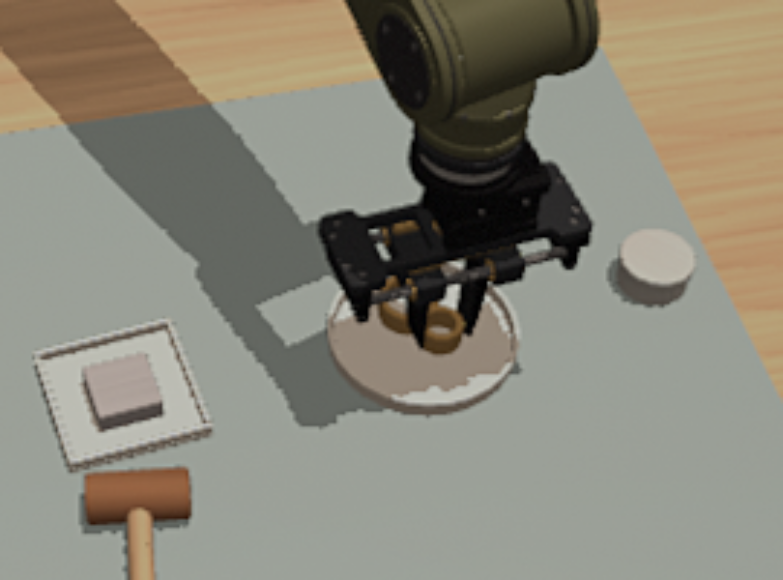

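The narrow collar hangs at crop (443,328), ahead of the wide one and clear of it. I'll lower it.

Call:
{"method": "apply_moves", "body": {
  "rows": [
    [[-0.013,0.05,0,0,0,0,1],[-0.013,0.09,0,0,0,0,1],[-0.013,0.125,0,0,0,0,1],[-0.013,0.145,0,0,0,0,1],[-0.013,0.145,0,0,0,0,1]]
  ]
}}

```text
t: 25.95
ee_pos: [0.6484, 0.2424, 0.2072]
ee_rot: [-0.121, 2.166, -2.167]
wrist_force: [0.4, 0.7, -0.0]
grip_width: 0.0332
```

Call:
{"method": "apply_moves", "body": {
  "rows": [
    [[0,0.005,0,0,0,0,1],[0,0.01,0,0,0,0,1],[0,0.01,0,0,0,0,1]]
  ]
}}

```text
t: 26.25
ee_pos: [0.6489, 0.2426, 0.2068]
ee_rot: [-0.118, 2.165, -2.165]
wrist_force: [0.8, -0.2, -1.1]
grip_width: 0.0333
```

```bash
python3 plan.py .647 .2426 .0131
```

```text
t 26.25 tip [0.649  0.2426 0.0168] jaw -83.7 tilt [ 0.  0. -1.] grip 0.0333 F [ 0.8 -0.2 -1.1] j6 1.74
move [ 0.009  0.019 -0.001] [ 0. -0. -0.] angle -84
```

Call:
{"method": "apply_moves", "body": {
  "rows": [
    [[0,0.008,0,0,0,0,1],[0,0.014,0,0,0,0,1],[0,0.018,0,0,0,0,1],[0,0.02,0,0,0,0,1],[0,0.02,0,0,0,0,1]]
  ]
}}

```text
t: 26.75
ee_pos: [0.6488, 0.2426, 0.2032]
ee_rot: [-0.119, 2.165, -2.165]
wrist_force: [-2.1, -0.9, 4.2]
grip_width: 0.033
```

```bash
python3 plan.py .647 .2426 .0131
```

```text
t 26.75 tip [0.6488 0.2426 0.0132] jaw -83.7 tilt [-0. -0. -1.] grip 0.0330 F [-2.1 -0.9  4.2] j6 1.74
move [ 0.009  0.    -0.001] [-0. -0.  0.] angle -84
```

The narrow collar is touching the floor. I'll open to about 50 mm, lift, and back the arm away.

Call:
{"method": "apply_moves", "body": {
  "rows": [
    [[0,0,0,0,0,0,-0.05],[0,0,0,0,0,0,-0.05],[0,0,0,0,0,0,-0.05],[0,0,0,0,0,0,-0.05]]
  ]
}}

```text
t: 27.15
ee_pos: [0.6488, 0.2425, 0.2023]
ee_rot: [-0.119, 2.165, -2.165]
wrist_force: [-0.1, 0.5, -0.9]
grip_width: 0.0494
```

Call:
{"method": "apply_moves", "body": {
  "rows": [
    [[0,-0.1,0,0,0,0,-0.05],[0,-0.25,0,0,0,0,-0.05],[0,-0.5,0,0,0,0,-0.05],[0,-0.75,0,0,0,0,-0.05],[0,-0.75,0,0,0,0,-0.05]]
  ]
}}

```text
t: 27.65
ee_pos: [0.6508, 0.2432, 0.3634]
ee_rot: [-0.1, 2.161, -2.153]
wrist_force: [0.2, -0.2, 0.2]
grip_width: 0.0497
```

Call:
{"method": "apply_moves", "body": {
  "rows": [
    [[0.25,0,0,0,0,0,-0.05],[0.5,0,0,0,0,0,-0.05],[0.75,0,0,0,0,0,-0.05],[1,0,0,0,0,0,-0.05],[1,0,0,0,0,0,-0.05]]
  ]
}}

```text
t: 28.15
ee_pos: [0.4445, 0.2199, 0.3493]
ee_rot: [-0.127, 2.165, -2.169]
wrist_force: [0.3, 0.1, -0.9]
grip_width: 0.0497
```

Call:
{"method": "apply_moves", "body": {
  "rows": [
    [[0.2,0,0,0,0,0,-0.05],[0.4,0,0,0,0,0,-0.05],[0.4,0,0,0,0,0,-0.05],[0.4,0,0,0,0,0,-0.05],[0.4,0,0,0,0,0,-0.05]]
  ]
}}

```text
t: 28.65
ee_pos: [0.3716, 0.2122, 0.3532]
ee_rot: [-0.117, 2.165, -2.164]
wrist_force: [0.3, 0.1, 0.9]
grip_width: 0.0498
```

```bash
python3 plan.py
python3 - <<'E'
from cell import robot
import cv2,numpy as np
for n in("scene","top"):
    c=robot.capture(n);cv2.imwrite(f"pics/{n}_end.png",c["pixels"]);np.savez(f"{n}1.npz",**c)
E
```

```text
t 28.65 tip [0.3718 0.2123 0.1632] jaw -83.7 tilt [ 0.001  0.    -1.   ] grip 0.0498 F [0.3 0.1 0.9] j6 1.85
```

View pics/top_end.png

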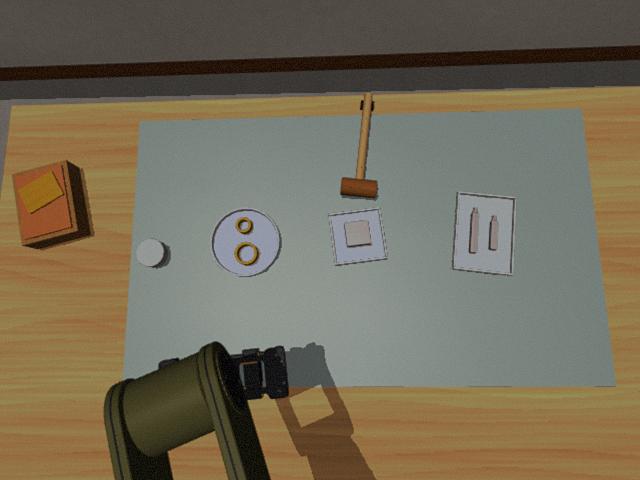

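View pics/scene_end.png

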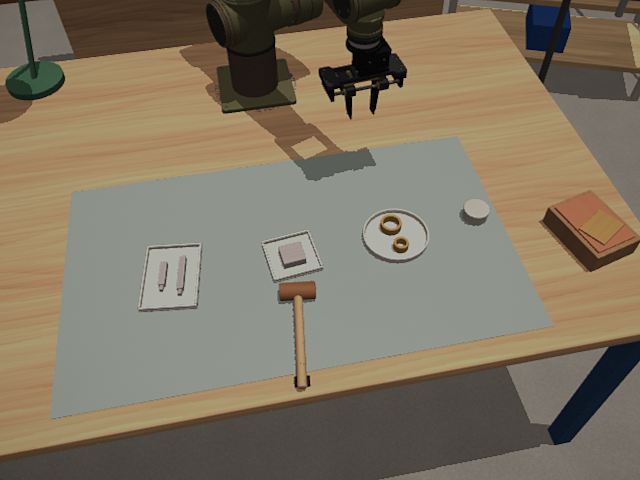

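The top view shows the collars at (245,226) and (247,254) in the dish, the block at (358,233), and the punches at (474,230) and (494,232). The tin and mallet are where they started. I'll do one numeric check before handing in.

Run:
```python
from meas import *
c=load("top1.npz")
tr=dict(obl=((626.1,-257.5),-7.6),sq=((625,3),6),dish=((616,239.5),0))
for k,u,v,r,kind,z,t in(("narrow",245,226,13,"brass",.015,"dish"),("wide",247,254,15,"brass",.015,"dish"),("block",358,233,18,"steel",.014,"sq"),("long",474,230,0,"steel",.011,"obl"),("short",494,232,0,"steel",.011,"obl")):
    if r==0: # narrow crop in columns
        d=dict(c);im=c["pixels"].copy();bg=np.median(im[222:240,482:487].reshape(-1,3),axis=0)
        im[:,:u-10]=bg;im[:,u+10:]=bg;d["pixels"]=im;h,m,_=seg(d,u,v,27,kind)
    else: h,m,_=seg(c,u,v,r,kind)
    W=(cast(c,h,z)*1000).astype(np.float32);R=cv2.minAreaRect(W)
    o,a=tr[t];a=np.radians(a);dd=np.array(R[0])-o
    print(k,np.round(R[0],1),np.round(R[1],1),round(R[2],1),"in tray",np.round([dd[0]*np.cos(a)+dd[1]*np.sin(a),-dd[0]*np.sin(a)+dd[1]*np.cos(a)],1))
for n in("top","scene"):
    a=load(n+"0.npz");b=load(n+"1.npz")
    for nm,(x,y) in dict(tin=(.6,.44),mallet=(.72,.0)).items():
        u,v=proj(a,[x,y,.015])[0].astype(int)
        print(n,nm,cv2.absdiff(a["pixels"],b["pixels"])[v-18:v+18,u-18:u+18].mean())
```

```text
narrow [652.  242.8] [36.4 33.6] 64.6 in tray [36.   3.3]
wide [591.5 236.9] [50.  47.1] 55.8 in tray [-24.5  -2.6]
block [628.9   6.6] [67.4 70.5] 88.9 in tray [4.3 3.2]
long [ 633.2 -237.2] [17.8 99.2] 82.5 in tray [ 4.3 21.1]
short [ 627.  -276.2] [17.5 75.7] 82.9 in tray [  3.4 -18.4]
top tin 9.003858024691358
top mallet 7.572530864197531
scene tin 1.1728395061728396
scene mallet 1.0686728395061729
```

```bash
python3 -c "
from cell import robot
print(robot.close_job())"
```

```text
the job is handed in; nothing more can be done
None
```

I put all five pieces in their trays and handed the job in at about 29 s of the 120 s allowed. I lowered each one to the floor before opening the jaws. For the long punch, the block and both collars, the wrist force confirmed they were resting on the floor. For the short punch I relied mainly on height, because its contact force was close to zero.

The final top-view measurements put every piece inside its limits:

| Piece | Position in its tray (mm) | Limit (mm) |
|---|---|---|
| Long punch | x 4, y 21 | x ±34, y ±52 |
| Short punch | x 3, y −18 | x ±46, y ±52 |
| Wide collar | about 25 from centre | 48 |
| Narrow collar | about 36 from centre | 55 |
| Block | about 5 from centre | 42 |

- **Punch alignment:** both punches lie within about 1° of the tray's length.
- **Flatness:** I judged it by eye in both views and did not measure it.
- **Mallet and tin:** both look unmoved in both views. The before/after image difference in the top view was higher than in the scene view (about 8–9 against 1 grey level). I took that for lighting and noise but did not look into it.
- **Disagreements:** the two cameras differed by 3–5 mm in x for most items, up to 7 mm on the square tray's outline, so I used averages. The final outline of the block also came out too large (67–70 mm instead of 50 mm), so only its centre is reliable.

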